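# Close the flute mould

## Robot

A 7-joint arm with a two-finger parallel gripper is mounted at the origin on the work surface. World frame = base frame: x ahead of the robot, y to its left, z up, the work surface at z = 0. Lengths are in m, angles in rad, forces in N, time in s.
With the tool pointing down it reaches from about 0.35 to 0.9 m from the base axis. Payload 8.1 kg.
Tool frame: the origin (TCP) lies midway between the tips of the shut fingers; the grasp point (between the pads) lies 19 mm behind it; x points along the fingers, z is the direction in which the jaws open and shut, and the axes are right-handed (so a half turn about x gives the same grasp; the last joint's range is limited). The gripper opens to 92 mm and grips with 3 to 60 N. Pads are 19 mm wide; open, the fingers measure 130 mm over their backs; the gripper's body (75 mm by 190 mm) begins 47 mm behind the grasp point.
Start: joints at [1.152, 0.434, 0.025, 1.573, -0.012, 1.134, -0.075], TCP at [0.194, -0.594, 0.227] pointing down, gripper open.
Joint ranges: [-2.62, 2.62], [-0.44, 2.09], [-1.27, 1.32], [0.08, 2.57], [-1.32, 4.46], [0.12, 2], [-2.74, 2.74]. Speed limits (rad/s): [2.22, 2.22, 3.01, 3.01, 3.14, 3.14, 3.14].

## Interface

Orientations are given as a rotation vector (axis times angle).
In Python, from cell import arm gives the robot as it stands. The module is installed in compiled form; this text tells all that it offers.
- The arm moves only by the tool move_arm, never from a script. Its argument "steps" is text: rows parted by semicolons, each of 5 numbers parted by spaces: the shift along the tool's x, y, z in m, then the turn about the tool's x in rad, then the closure in counts, from 0 (fully open) to 255 (shut). A call has 1 to 10 rows; each row is the pose to reach, as a shift and turn from the pose commanded when the call began, along the tool's axes at that moment; what a row does not reach only later rows make up. A row lasts 1/12 s, in which the tool goes at most 41.7 mm and 7.16 degrees, less where a joint would pass 70% of its speed; a pose out of reach is approached as far as the arm can. A call with a gripper value outside its range is refused whole. The fingers move at their own pace and stop on an object; "squeeze" is the grip in N (left out, the last holds). Time passes only in rows, so rows that repeat a pose let the fingers close. It gives the time, the measured TCP pose, the force and the opening at its end, in the units of the state.
- arm.observe(): the state, without advancing time (a new reading comes with each control period).
- arm.get_image(name): name is "scene" or "side" or "wrist"; returns a dict with "img" (420x560x3 uint8, blue, green, red), "z_map" (420x560 float32, m along the optical axis (not along the pixel's ray), 0 where there is no reading), "vfov" (degrees; the focal length in pixels is half the picture's height over the tangent of half this angle, whatever the lens; pixels are square), "cx", "cy" (the principal point, pixels), "k1" (the pictures are not rectified: a ray, as slopes to the right and down, at radius r is drawn at 1 + k1 r^2 times it, then the intrinsics apply), "extrinsics" (4x4, takes a point from camera to world coordinates). Camera axes: x right, y up, looking along -z (the intrinsics and any distortion apply to the point x, -y, -z); pixel columns grow to the right and rows downward; lengths in m; the calibration is good to about 2 mm. A picture is of the moment at which its call begins.
- arm.sign_off(): hands the job in, once; it reports no verdict.
The state is a dict: "clock": time; "joints": joint angles; "dq": joint speeds; "joint_efforts": joint torques, N m; "position": TCP position; "ee_rot": TCP orientation; "force": force on the tool from outside, world axes, zero at the start; "ft_torque": the same for the moment, N m; "width": opening from 0.0 (shut) to 1.0 (fully open).
Only numpy, scipy, OpenCV 4.12 (cv2) and the standard library are available. Lean on these libraries where they do the work, as an engineer would, in place of code of your own. Each camera call takes 0.05 s, during which the arm holds its last target.

## Task

Close the plaster flute mould on the table: pick up the top half with the red handle and lower it, kept level, over the two brass pins of the red-banded base until it lies fully down on it, then let go; either way round will do. Lower it, do not drop it. Leave the other top half (yellow handle) and the pear-shaped terracotta flute where they are.

Things in the scene. Friction and masses are not known exactly. Their poses are not given: they have to be found in the camera images.
- mould_top: Loose white plaster plate 200 x 120 x 24 mm (x, y, z), about 0.6 kg, starts flat on the table. Origin: centre of its underside; z up. Red bar handle along x over its centre, 80 mm long, 24 mm wide, 39 to 69 mm above the underside; balanced when pinched across y at its middle, 54 mm up. Two through holes 26 mm wide at x = +75 and -75 mm, y = 0.
- mould_base: Fixed white plaster block 200 x 130 x 40 mm (x, y, z), red band round its sides, round hollow in its top. Origin: centre of its underside, on the table; z up. Two brass pins at x = +75 and -75 mm, y = 0, rise from its top to 90 mm above the table: 18 mm thick for 20 mm, then tapering to 8 mm near the tip. A seated top half's underside is 40 mm above this origin.
- other_top: A top half of another, smaller mould, loose, not to be used: white plaster plate 150 x 120 x 24 mm with a yellow bar handle (same size as the red one) and two 26 mm holes at x = +52 and -52 mm. Origin: centre of its underside; x along the bar, z up.
- clay_flute: A finished pear-shaped terracotta flute standing upright on the table, 76 mm across, 90 mm tall, with dark finger holes, to be left alone. Origin: centre of its foot; z up.
Things that resemble listed ones, but are neither listed nor needed, are in the scene too. What is shaped like the mould_top but blue or turquoise is not meant.

How it is judged:
On the way, in this order (a step that is already met when the one before it is completed fails the run):
1. the red-handled top half is lifted clear of the table (underside over 60 mm up) (height (world z) of mould_top above 0.06 m), for 0.1 s.
2. still held by its handle, it is level on both pins (underside less than 40 mm above the base, centred within 20 mm, tilt and turn within 10 degrees) (z of mould_top in the frame of mould_base below 0.08 m and horizontal distance between mould_top and mould_base below 0.02 m and contact force between the fingers and mould_top above 0.3 N and angle between the x axis of mould_top and the x axis of mould_base, either way round below 0.18 rad and angle between mould_top's own z axis and vertical below 0.18 rad), for 0.1 s.
At the end, for the whole second after the job is handed in: The red-handled top half lies at rest on the base with both pins through its holes: its underside within 6 mm of the base's top, centred within 15 mm, level and in line with the base (either way round) within 10 degrees (z of mould_top in the frame of mould_base between 0.034 and 0.046 m and horizontal distance between mould_top and mould_base below 0.015 m and linear speed of mould_top below 0.02 m/s and angle between the x axis of mould_top and the x axis of mould_base, either way round below 0.18 rad and angle between mould_top's own z axis and vertical below 0.18 rad); the robot touches nothing.
It fails at once if the red-handled top half is dropped (moving faster than 0.5 m/s with no finger touching it: a free fall of more than about 12 mm) (linear speed of mould_top above 0.5 m/s and contact force between the fingers and mould_top below 0.05 N).
It fails at once if the red-handled top half is tipped more than 20 degrees (angle between mould_top's own z axis and vertical above 0.35 rad).
It fails at once if the yellow-handled top half is moved more than 30 mm (distance of other_top from where it was at the start of the episode above 0.03 m).
It fails at once if the terracotta flute is moved more than 30 mm or tipped over (distance of clay_flute from where it was at the start of the episode above 0.03 m or angle between clay_flute's own z axis and vertical above 0.5 rad).
It also fails if it takes over 51 s, if anything falls off the work surface, if the arm or the gripper's body presses on something with over 40 N, if the wrist force passes 120 N, or if a joint passes its speed limit or range.

## Working session

There is one attempt and no reset: what is moved stays moved. The work goes in short steps, Python scripts to look and compute and a tool call to move; the robot and the scene stay as the last step left them, time stands still between calls to the robot, and variables do not carry over. Pictures are saved under pics/ and viewed, and the job is handed in when it is done.

Besides the shell and the picture viewer there is one more tool, called as name(argument=value, ...), one argument or row to a line, values as JSON. move_arm: Moves the arm, as the interface text tells. Its arguments: {"type":"object","properties":{"steps":{"type":"string"},"squeeze":{"type":"number"}},"required":["steps"]}

```bash
mkdir -p pics
cat > h.py <<'E'
import numpy as np, cv2
from scipy.spatial.transform import Rotation as R
from cell import arm
def grab(name,tag):
    d=arm.get_image(name); np.savez(f'{tag}.npz',**d); cv2.imwrite(f'pics/{tag}.png',d['img']); return d
def load(tag): return dict(np.load(f'{tag}.npz'))
def K(d):
    h=d['img'].shape[0]; f=h/2/np.tan(np.radians(float(d['vfov']))/2)
    return f,float(d['cx']),float(d['cy']),float(d['k1'])
def rays(d,uv):
    f,cx,cy,k=K(d); uv=np.atleast_2d(np.asarray(uv,float))
    D=(uv-[cx,cy])/f; S=D.copy()
    for _ in range(30): S=D/(1+k*(S**2).sum(1,keepdims=True))
    return np.c_[S[:,0],-S[:,1],-np.ones(len(S))]
def plane(d,uv,z):
    T=d['extrinsics']; r=rays(d,uv)@T[:3,:3].T; o=T[:3,3]
    return o+r*((z-o[2])/r[:,2])[:,None]
def depth(d,uv):
    uv=np.atleast_2d(uv).astype(int); z=d['z_map'][uv[:,1],uv[:,0]]
    T=d['extrinsics']; return (rays(d,uv)*z[:,None])@T[:3,:3].T+T[:3,3]
E
python3 - <<'E'
from h import *
print(arm.observe())
for n in ['scene','side','wrist']:
    d=grab(n,n+'0'); print(n,d['vfov'],d['cx'],d['cy'],d['k1'],d['extrinsics'].round(3).tolist())
E
```

```text
{'clock': 0.0, 'joints': array([ 1.15235951,  0.43520794,  0.02495787,  1.57410671, -0.01156646,
        1.13401591, -0.07508817]), 'dq': array([ 8.42495458e-04, -1.36934427e-03,  5.13693501e-04, -5.81026001e-04,
       -5.27855767e-05,  3.58163340e-04,  8.66589014e-04]), 'joint_efforts': array([ 1.09428016e-03, -6.67834926e+01,  9.85730812e-01, -3.14455175e+01,
       -6.03752607e-02,  4.25415463e-02,  1.61154762e-04]), 'position': array([ 0.193912  , -0.59360656,  0.22595045]), 'ee_rot': array([ 0.97434113,  1.34362828, -0.97302354]), 'force': array([ 0.74277946, -0.16669492,  0.87182047]), 'ft_torque': array([-0.04392849, -0.01304908, -0.04251967]), 'width': 0.99896779984741}
scene 47.30087781456876 278.3025573286719 209.32772477255094 0.030542984841655317 [[0.745, -0.58, 0.331, 0.828], [0.667, 0.636, -0.388, -0.385], [0.015, 0.51, 0.86, 1.06], [0.0, 0.0, 0.0, 1.0]]
side 47.628435241549404 284.3834998920208 204.91673805132223 -0.10048360989354724 [[-0.996, 0.062, -0.058, 0.367], [-0.085, -0.736, 0.672, 0.808], [-0.001, 0.674, 0.738, 0.841], [0.0, 0.0, 0.0, 1.0]]
wrist 64.29796153698072 274.2727650136348 205.12151324336557 -0.07308545864944622 [[0.31, 0.904, 0.294, 0.274], [-0.951, 0.295, 0.095, -0.569], [-0.001, -0.308, 0.951, 0.385], [0.0, 0.0, 0.0, 1.0]]
```

View pics/scene0.png

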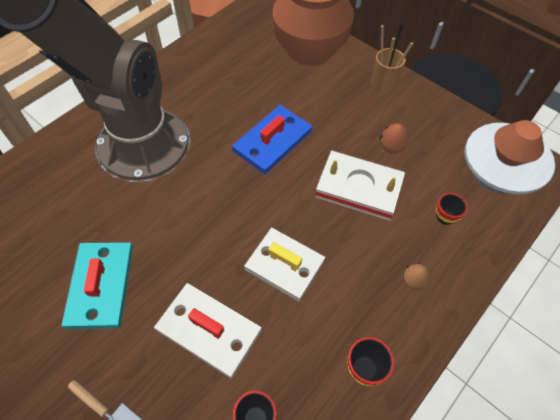

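View pics/side0.png

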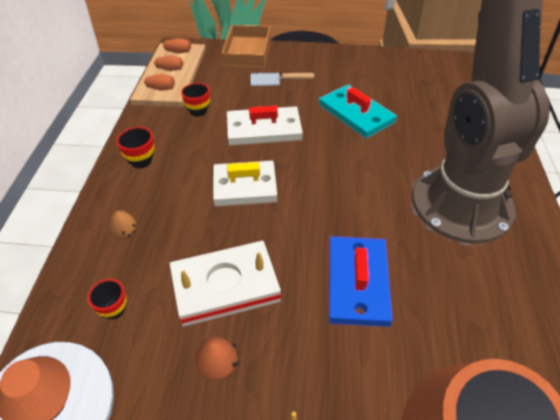

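View pics/wrist0.png

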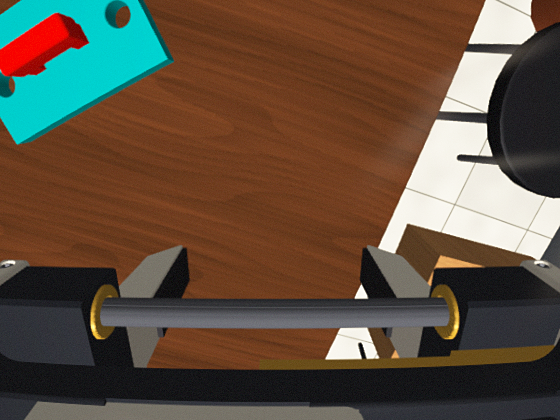

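Scene view: the candidates with a red handle are the white plate at (207,328), the blue plate at (272,138) and the turquoise plate at (97,285). The white plate with the yellow handle is at (285,262). The base with brass pins and red band is at (360,183). The white, red-handled plate at (207,328), seen at (264,125) in the side view, fits the description. The terracotta flute is probably at (396,138). I'll check with a crop and measure.

```bash
cat > meas.py <<'E'
from h import *
def poly(mask):
    c=max(cv2.findContours(mask,cv2.RETR_EXTERNAL,cv2.CHAIN_APPROX_NONE)[0],key=cv2.contourArea); return c[:,0]
def roi(m,x0,y0,x1,y1):
    o=np.zeros_like(m); o[y0:y1,x0:x1]=m[y0:y1,x0:x1]; return o
def hsv(d): return cv2.cvtColor(d['img'],cv2.COLOR_BGR2HSV)
def red(d):
    h=hsv(d); return (((h[...,0]<6)|(h[...,0]>174))&(h[...,1]>190)&(h[...,2]>90)).astype(np.uint8)*255
def white(d):
    h=hsv(d); return ((h[...,1]<60)&(h[...,2]>120)).astype(np.uint8)*255
def rect(P):
    (c,s,a)=cv2.minAreaRect((P[:,:2]*1000).astype(np.float32)); 
    if s[0]<s[1]: a+=90; s=s[::-1]
    return np.round(c,1),np.round(s,1),round((a+90)%180-90,2)
E
python3 - <<'E'
from meas import *
for t,B in (('scene0',dict(top=(150,280,265,378),base=(312,148,410,220))),('side0',dict(top=(222,100,306,148),base=(165,238,285,325)))):
    d=load(t); w=white(d); r=red(d); 
    # top: plate depth points
    for nm in B:
        x0,y0,x1,y1=B[nm]
        for lab,m in (('white',w),('red',r)):
            ys,xs=np.nonzero(roi(m,*B[nm])); P=depth(d,np.c_[xs,ys])
            z=P[:,2]
            print(t,nm,lab,len(P),'z pct',np.percentile(z,[5,25,50,75,95]).round(4))
            lim={('top','white'):(.018,.030),('top','red'):(.062,.076),('base','white'):(.034,.046)}.get((nm,lab))
            if lim:
                k=(z>lim[0])&(z<lim[1]); uv=np.c_[xs,ys][k]
                zz={'top':{'white':.024,'red':.069},'base':{'white':.04}}[nm][lab]
                print('   depth rect',rect(P[k]),' ray rect',rect(plane(d,uv,zz)))
d=load('scene0'); c=np.hstack([cv2.resize(d['img'][270:390,140:280],(400,343),interpolation=2),cv2.resize(d['img'][120:240,300:440],(400,343),interpolation=2)])
cv2.imwrite('pics/crop0.png',c)
E
```

```text
scene0 top white 4639 z pct [0.0154 0.0229 0.0243 0.0257 0.0276]
   depth rect (array([ 513.4, -244.3]), array([203.6, 121.1]), 11.02)  ray rect (array([ 514.4, -244.5]), array([202.5, 121.3]), 11.09)
scene0 top red 4 z pct [0.0637 0.0651 0.0662 0.0669 0.0675]
   depth rect (array([ 532.7, -250.9]), array([48.6, 11.8]), 28.14)  ray rect (array([ 534.1, -251.4]), array([47.8, 11.9]), 29.2)
scene0 base white 3532 z pct [0.0046 0.0362 0.0393 0.0411 0.0434]
   depth rect (array([534.6, 282.5]), array([199.9, 135.7]), 21.21)  ray rect (array([535.4, 279.9]), array([199.5, 135.3]), 21.62)Traceback (most recent call last):
  File "<stdin>", line 10, in <module>
    return _quantile_unchecked(
        a, q, axis, out, overwrite_input, method, keepdims, weights)
    return _ureduce(a,
                    func=_quantile_ureduce_func,
    ...<5 lines>...
                    overwrite_input=overwrite_input,
                    method=method)
    r = func(a, **kwargs)
    result = _quantile(arr,
                       quantiles=q,
    ...<2 lines>...
                       out=out,
                       weights=wgt)
    slices_having_nans = np.isnan(arr[-1, ...])
                                  ~~~^^^^^^^^^
IndexError: index -1 is out of bounds for axis 0 with size 0
```

```bash
sed -i 's/>190)&(h\[...,2\]>90/>150)\&(h[...,2]>90/; s/<6)|/<8)|/' meas.py
python3 - <<'E'
from meas import *
for t,B in (('scene0',dict(top=(150,280,265,378),base=(312,148,410,220))),('side0',dict(top=(222,100,306,148),base=(165,238,285,325)))):
    d=load(t); w=white(d); r=red(d)
    for nm,lab,m,z in (('top','plate',w,.024),('top','handle',r,.069),('base','block',w,.04)):
        ys,xs=np.nonzero(roi(m,*B[nm])); uv=np.c_[xs,ys]; P=depth(d,uv)
        k=(abs(P[:,2]-z)<.005); mm=np.zeros_like(w); mm[ys[k],xs[k]]=255
        mm=cv2.morphologyEx(mm,cv2.MORPH_OPEN,np.ones((3,3)))
        if not mm.any(): print(t,lab,len(xs),'none');continue
        print(t,lab,k.sum(),'median z',np.median(P[k,2]).round(4),'rect',rect(plane(d,poly(mm),z)))
    # pins: saturated brass in base box
    h=hsv(d); br=roi((((h[...,0]>12)&(h[...,0]<35)&(h[...,1]>110))*255).astype(np.uint8),*B['base'])
    n,l,s,c=cv2.connectedComponentsWithStats(br)
    for i in range(1,n):
        if s[i,4]>15:
            ys,xs=np.nonzero(l==i); P=depth(d,np.c_[xs,ys]); j=np.argmin(ys)
            tip=[xs[ys<=ys.min()+1].mean(),ys.min()+.3]
            print('  pin',s[i],c[i].round(1),'depth z',P[:,2].min().round(3),P[:,2].max().round(3),'tip@.09',plane(d,tip,.088)[0].round(4), 'depth median',np.median(P,0).round(4))
d=load('scene0'); c=np.hstack([cv2.resize(d['img'][270:390,140:280],(400,343),interpolation=2),cv2.resize(d['img'][120:240,300:440],(400,343),interpolation=2)])
cv2.imwrite('pics/crop0.png',c)
E
```

```text
scene0 plate 4262 median z 0.0245 rect (array([ 514.2, -244.6]), array([202.2, 121.3]), 11.09)
scene0 handle 373 median z 0.0691 rect (array([ 516.7, -245.1]), array([78.2, 21.7]), 11.06)
scene0 block 2674 median z 0.0401 rect (array([535.1, 280.7]), array([199.5, 133.5]), 21.62)
  pin [331 161   5  12  42] [333.4 167.5] depth z 0.046 0.089 tip@.09 [0.4652 0.2529 0.088 ] depth median [0.4666 0.2487 0.0663]
  pin [387 178   8  13  52] [390.8 184.6] depth z 0.048 0.089 tip@.09 [0.6036 0.3094 0.088 ] depth median [0.6058 0.3035 0.069 ]
side0 plate 1589 median z 0.0231 rect (array([ 515.3, -240. ]), array([200.6, 127.2]), 10.89)
side0 handle 165 median z 0.0679 rect (array([ 515.5, -240.6]), array([74.8, 26.9]), 15.12)
side0 block 4438 median z 0.0399 rect (array([535. , 283.7]), array([200.2, 134.8]), 21.64)
  pin [256 253   7  17  87] [258.9 262. ] depth z 0.043 0.092 tip@.09 [0.4659 0.255  0.088 ] depth median [0.4649 0.2602 0.0654]
  pin [182 271   8  17  89] [185.1 279.7] depth z 0.046 0.091 tip@.09 [0.605  0.3102 0.088 ] depth median [0.6026 0.3158 0.0671]
```

```bash
sleep 0
```

```text
(no output)
```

View pics/crop0.png

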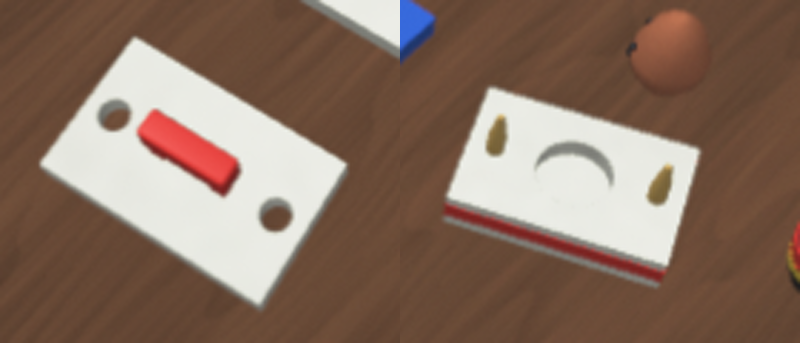

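```bash
cat > togo.py <<'E'
from h import *
import sys
def togo(x,y,z,yaw):
    """yaw deg of the plate's x axis (mod 180); tool z must lie across it"""
    s=arm.observe(); Rm=R.from_rotvec(s['ee_rot']).as_matrix()
    sh=Rm.T@(np.array([x,y,z])-s['position'])
    zt=Rm[:,2]; cur=np.degrees(np.arctan2(zt[1],zt[0])); want=yaw+90
    dl=(want-cur+90)%180-90   # world yaw change
    print('t %.2f'%s['clock'],'pos',s['position'].round(4),'toolx',Rm[:,0].round(3),'tooly',Rm[:,1].round(3),'toolz',Rm[:,2].round(3))
    print('shift',sh.round(4),'turn about tool x',np.radians(-dl).round(4),'deg',-dl.round(2),'j',s['joints'].round(2),'F',s['force'].round(2),'w',round(s['width'],3))
if __name__=='__main__': togo(*map(float,sys.argv[1:]))
E
python3 togo.py 0.515 -0.244 0.16 11.1
```

```text
t 0.15 pos [ 0.1939 -0.5938  0.2261] toolx [-0.     0.001 -1.   ] tooly [ 0.951  0.31  -0.   ] toolz [ 0.31  -0.951 -0.001]
shift [ 0.0664  0.4138 -0.2327] turn about tool x 0.1219 deg 6.99 j [ 1.15  0.44  0.02  1.57 -0.01  1.13 -0.08] F [ 0.07  0.42 -0.21] w 0.999
```

move_arm(
  steps="0 0.02 -0.011 0 0;0 0.055 -0.031 0.01 0;0 0.09 -0.05 0.02 0;0 0.125 -0.07 0.03 0;0 0.16 -0.09 0.04 0;0 0.195 -0.11 0.05 0;0.01 0.23 -0.129 0.07 0;0.02 0.265 -0.149 0.09 0;0.03 0.29 -0.163 0.11 0;0.04 0.31 -0.174 0.122 0",
  squeeze=30,
)

```text
clock: 0.98
position: [0.4368, -0.3294, 0.1863]
ee_rot: [1.065, 1.295, -1.063]
force: [-0.2, 0.5, -0.2]
width: 0.998
```

```bash
python3 togo.py 0.515 -0.244 0.16 11.1
```

```text
t 0.98 pos [ 0.4368 -0.3294  0.1863] toolx [ 0.001  0.001 -1.   ] tooly [0.981 0.195 0.001] toolz [ 0.195 -0.981 -0.001]
shift [ 0.0264  0.0934 -0.0686] turn about tool x 0.0021 deg 0.12 j [ 0.61  0.35 -0.08  1.81  0.03  0.98 -0.86] F [-0.2   0.45 -0.21] w 0.998
```

move_arm(
  steps="0.005 0.025 -0.018 0 0;0.01 0.05 -0.036 0 0;0.02 0.075 -0.055 0 0;0.026 0.088 -0.065 0.002 0;0.026 0.0935 -0.0685 0.002 0;0.026 0.0935 -0.0685 0.002 0;0.026 0.0935 -0.0685 0.002 0;0.026 0.0935 -0.0685 0.002 0",
)

```text
clock: 1.65
position: [0.5123, -0.2492, 0.1612]
ee_rot: [1.068, 1.292, -1.069]
force: [0.4, -0.3, -0.5]
width: 1.002
```

```bash
python3 togo.py 0.515 -0.244 0.035 11.1
python3 - <<'E'
from h import *
grab('wrist','wrist1'); grab('scene','scene1')
E
```

```text
t 1.65 pos [ 0.5123 -0.2492  0.1612] toolx [-0.    -0.001 -1.   ] tooly [ 0.982  0.188 -0.   ] toolz [ 0.188 -0.982  0.001]
shift [ 0.1262  0.0037 -0.0048] turn about tool x -0.0045 deg -0.26 j [ 0.44  0.41 -0.11  1.79  0.06  0.95 -1.08] F [ 0.41 -0.29 -0.45] w 1.002
```

View pics/wrist1.png

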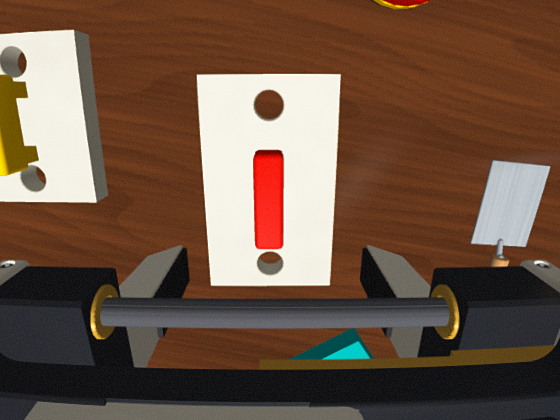

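The wrist view shows the red handle at (268,200) with the plate square to the jaws. Now I'll measure it from this nearer camera.

```bash
python3 - <<'E'
from meas import *
d=load('wrist1')
m=roi(red(d),180,130,350,260); print('handle',rect(plane(d,poly(m),.069)))
w=white(d); ys,xs=np.nonzero(roi(w,185,60,350,295)); P=depth(d,np.c_[xs,ys]); k=abs(P[:,2]-.024)<.006; mm=np.zeros_like(w); mm[ys[k],xs[k]]=255
print('plate',np.median(P[k,2]),rect(plane(d,poly(mm),.024)))
E
python3 togo.py 0.515 -0.244 0.035 11.1
```

```text
handle (array([ 517. , -244.3]), array([80.7, 22.4]), 11.21)
plate 0.024524533748629507 (array([ 514.6, -245.2]), array([200.3, 120.5]), 11.05)
t 1.75 pos [ 0.5124 -0.249   0.1612] toolx [ 0.    -0.001 -1.   ] tooly [0.982 0.188 0.   ] toolz [ 0.188 -0.982  0.001]
shift [ 0.1262  0.0035 -0.0046] turn about tool x -0.0046 deg -0.27 j [ 0.44  0.41 -0.11  1.79  0.06  0.94 -1.08] F [-0.99  0.27 -1.02] w 0.999
```

move_arm(
  steps="0.01 0.0035 -0.004 -0.004 0;0.03 0.0035 -0.004 -0.004 0;0.055 0.0035 -0.004 -0.004 0;0.075 0.0035 -0.004 -0.004 0;0.095 0.0035 -0.004 -0.004 0;0.108 0.0035 -0.004 -0.004 0;0.116 0.0035 -0.004 -0.004 0;0.116 0.0035 -0.004 -0.004 0;0.116 0.0035 -0.004 -0.004 0",
)

```text
clock: 2.5
position: [0.5158, -0.2427, 0.0446]
ee_rot: [1.064, 1.296, -1.064]
force: [-0.4, 0.2, 0.3]
width: 0.998
```

```bash
python3 togo.py 0.515 -0.2445 0.035 11.1
```

```text
t 2.50 pos [ 0.5158 -0.2427  0.0446] toolx [-0.  0. -1.] tooly [ 0.981  0.194 -0.   ] toolz [ 0.194 -0.981 -0.   ]
shift [ 0.0096 -0.0011  0.0016] turn about tool x 0.0017 deg 0.1 j [ 0.42  0.56 -0.1   1.89  0.08  0.7  -1.11] F [-0.37  0.17  0.28] w 0.998
```

Well aligned. I'll go down the last bit and close.

move_arm(
  steps="0.005 -0.001 0.0015 0.002 0;0.0095 -0.001 0.0015 0.002 0;0.0095 -0.001 0.0015 0.002 0;0.0095 -0.001 0.0015 0.002 120;0.0095 -0.001 0.0015 0.002 180;0.0095 -0.001 0.0015 0.002 255;0.0095 -0.001 0.0015 0.002 255;0.0095 -0.001 0.0015 0.002 255;0.0095 -0.001 0.0015 0.002 255;0.0095 -0.001 0.0015 0.002 255",
  squeeze=40,
)

```text
clock: 3.33
position: [0.5153, -0.2443, 0.0353]
ee_rot: [1.065, 1.295, -1.065]
force: [0.2, 0.8, -0.3]
width: 0.544
```

move_arm(
  steps="0 0 0 0 255;0 0 0 0 255;0 0 0 0 255;0 0 0 0 255",
)

```text
clock: 3.67
position: [0.5153, -0.2443, 0.0352]
ee_rot: [1.065, 1.295, -1.065]
force: [-0.1, -1.2, -2.4]
width: 0.262
```

```bash
python3 togo.py 0.515 -0.2445 0.2 11.1
```

```text
t 3.67 pos [ 0.5153 -0.2443  0.0352] toolx [-0.  0. -1.] tooly [ 0.981  0.192 -0.   ] toolz [ 0.192 -0.981 -0.   ]
shift [-0.1648 -0.0003  0.0002] turn about tool x -0.0001 deg -0.0 j [ 0.42  0.58 -0.1   1.89  0.09  0.68 -1.11] F [-0.11 -1.25 -2.39] w 0.262
```

move_arm(
  steps="0 0 0 0 255;-0.003 0 0 0 255;-0.01 0 0 0 255;-0.025 0 0 0 255;-0.045 0 0 0 255;-0.07 0 0 0 255;-0.095 0 0 0 255;-0.12 0 0 0 255;-0.14 0 0 0 255;-0.15 0 0 0 255",
)

```text
clock: 4.5
position: [0.516, -0.2446, 0.1882]
ee_rot: [1.066, 1.291, -1.064]
force: [0.7, -0.4, -5.2]
width: 0.259
```

move_arm(
  steps="-0.01 0 0 0 255;-0.015 0 0 0 255;-0.015 0 0 0 255;-0.015 0 0 0 255",
)

```text
clock: 4.83
position: [0.5148, -0.2442, 0.1993]
ee_rot: [1.065, 1.296, -1.066]
force: [-0.4, -0.4, -5.5]
width: 0.26
```

```bash
python3 togo.py 0.535 0.282 0.2 21.7
python3 - <<'E'
from h import *
a=grab('side','side2')['img']; b=grab('wrist','wrist2')['img']
cv2.imwrite('pics/both2.png',cv2.resize(np.hstack([a,b]),(800,300)))
E
```

```text
t 4.83 pos [ 0.5148 -0.2442  0.1993] toolx [-0.001  0.    -1.   ] tooly [ 0.981  0.193 -0.001] toolz [ 0.193 -0.981 -0.001]
shift [-5.000e-04  1.211e-01 -5.124e-01] turn about tool x -0.185 deg -10.6 j [ 0.43  0.38 -0.11  1.74  0.05  1.03 -1.07] F [-0.38 -0.36 -5.47] w 0.26
```

View pics/both2.png

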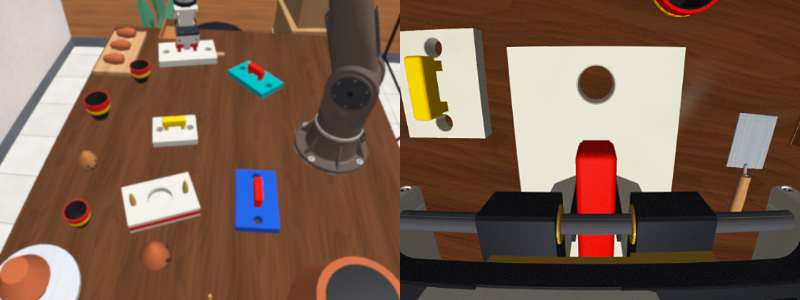

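The plate is held level, with about 5.5 N of load. Next I'll carry it towards the base.

move_arm(
  steps="0 0.001 -0.004 0 255;0 0.003 -0.014 -0.005 255;0 0.007 -0.03 -0.01 255;0 0.012 -0.052 -0.02 255;0 0.018 -0.077 -0.03 255;0 0.025 -0.105 -0.04 255;0 0.032 -0.135 -0.05 255;0 0.039 -0.165 -0.06 255;0 0.046 -0.195 -0.07 255;0 0.053 -0.225 -0.08 255",
)

```text
clock: 5.77
position: [0.5234, -0.0108, 0.2001]
ee_rot: [1.004, 1.327, -1.004]
force: [-0.3, -0.7, -5.0]
width: 0.263
```

move_arm(
  steps="0 0.0056 -0.03 -0.01 255;0 0.0112 -0.06 -0.02 255;0 0.0168 -0.09 -0.03 255;0 0.0224 -0.12 -0.04 255;0 0.028 -0.15 -0.055 255;0 0.033 -0.175 -0.07 255;0 0.037 -0.198 -0.08 255;0 0.04 -0.215 -0.09 255;0 0.042 -0.225 -0.095 255;0 0.042 -0.23 -0.1 255",
)

```text
clock: 6.6
position: [0.5013, 0.2218, 0.2]
ee_rot: [0.928, 1.365, -0.927]
force: [0.7, 0.3, -4.6]
width: 0.256
```

```bash
python3 togo.py 0.535 0.282 0.2 21.7
```

```text
t 6.60 pos [0.5013 0.2218 0.2   ] toolx [-0.     0.001 -1.   ] tooly [ 0.93   0.368 -0.   ] toolz [ 0.368 -0.93  -0.001]
shift [ 0.      0.0535 -0.0436] turn about tool x -0.0019 deg -0.11 j [-0.26  0.36 -0.33  1.78  0.13  1.03 -1.84] F [ 0.71  0.29 -4.63] w 0.256
```

move_arm(
  steps="0 0.012 -0.01 0 255;0 0.026 -0.021 0 255;0 0.038 -0.031 0 255;0 0.047 -0.038 0 255;0 0.0515 -0.042 -0.002 255;0 0.0535 -0.0435 -0.002 255;0 0.0535 -0.0435 -0.002 255;0 0.0535 -0.0435 -0.002 255;0 0.0535 -0.0435 -0.002 255",
)

```text
clock: 7.35
position: [0.536, 0.2784, 0.2002]
ee_rot: [0.928, 1.363, -0.929]
force: [0.2, 0.2, -5.6]
width: 0.257
```

```bash
python3 togo.py 0.535 0.282 0.135 21.7
python3 - <<'E'
from meas import *
d=grab('side','side3'); e=grab('scene','scene3'); f=grab('wrist','wrist3')
cv2.imwrite('pics/both3.png',cv2.resize(np.hstack([d['img'],e['img']]),(800,300)))
E
```

```text
t 7.35 pos [0.536  0.2784 0.2002] toolx [-0.    -0.001 -1.   ] tooly [ 0.931  0.366 -0.001] toolz [ 0.366 -0.931  0.001]
shift [ 0.0652  0.0004 -0.0037] turn about tool x -0.0039 deg -0.22 j [-0.34  0.45 -0.32  1.64  0.16  1.08 -1.9 ] F [ 0.19  0.18 -5.56] w 0.257
```

View pics/both3.png

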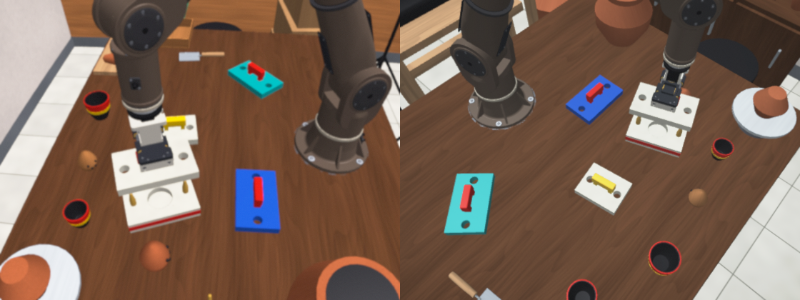

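View pics/wrist3.png

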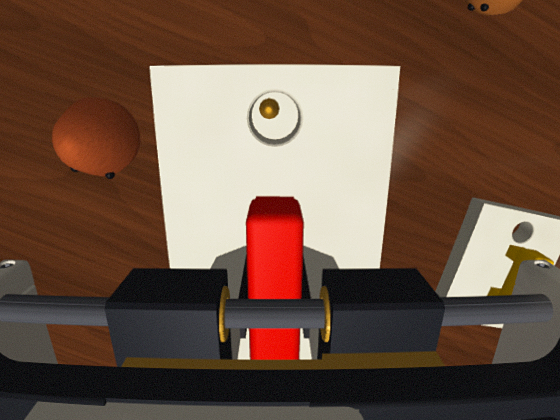

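The wrist view shows the forward hole at about (274,117) with a brass pin tip inside it at (269,108). I'll compare the two at their heights, and cross-check the plate in the other views.

Run:
```python
from meas import *
d=load('wrist3'); s=arm.observe(); zt=s['position'][2]-.035+.024
cv2.imwrite('pics/c3.png',cv2.resize(d['img'][80:155,235:315],(800,750),interpolation=2))
h=hsv(d); br=roi((((h[...,0]>10)&(h[...,0]<35)&(h[...,1]>110))*255).astype(np.uint8),240,80,310,150)
ys,xs=np.nonzero(br); print('pin px',xs.mean(),ys.mean(),len(xs), xs.min(),xs.max(),ys.min(),ys.max())
z=d['z_map']; ys,xs=np.mgrid[80:155,235:315]; P=depth(d,np.c_[xs.ravel(),ys.ravel()])
low=(P[:,2]<zt-.012).reshape(75,80).astype(np.uint8)*255
c=max(cv2.findContours(low,cv2.RETR_EXTERNAL,cv2.CHAIN_APPROX_NONE)[0],key=cv2.contourArea)
e=cv2.fitEllipse(c); print('low ellipse',e[0][0]+235,e[0][1]+80,e[1],'zt',zt)
# plate from the other views, depth-gated
for t in('scene3','side3','wrist3'):
    q=load(t); w=white(q); ys,xs=np.nonzero(w); P=depth(q,np.c_[xs,ys]); k=(abs(P[:,2]-zt)<.008)&(np.hypot(P[:,0]-.535,P[:,1]-.28)<.14)
    m=np.zeros_like(w); m[ys[k],xs[k]]=255; m=cv2.morphologyEx(m,cv2.MORPH_OPEN,np.ones((3,3)))
    ys,xs=np.nonzero(m)
    pts=np.c_[xs,ys]; print(t,np.median(P[k,2]).round(4),rect(plane(q,pts,zt)))
```

```text
pin px 268.7016393442623 108.31803278688524 305 259 278 99 118
low ellipse 274.6273498535156 116.29808044433594 (48.59352493286133, 49.095947265625) zt 0.18933528606867106
scene3 0.189 (array([536.6, 274. ]), array([199.4, 126.2]), 21.36)
side3 0.189 (array([535.2, 280.2]), array([199.9, 127.4]), 21.41)
wrist3 0.1896 (array([548. , 282.3]), array([173. , 120.3]), 21.43)
```

View pics/c3.png

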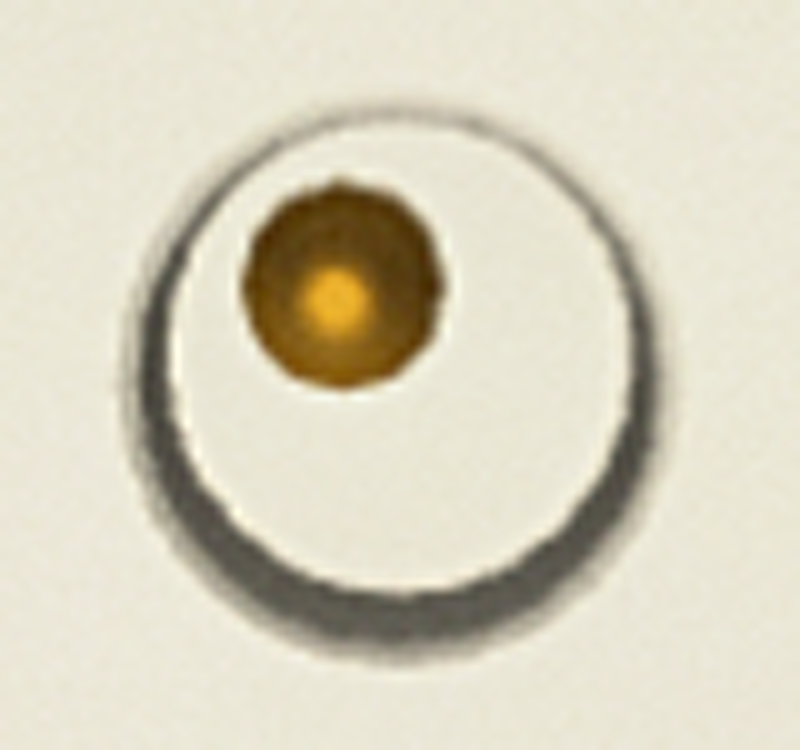

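```bash
python3 - <<'E'
from meas import *
d=load('wrist3'); s=arm.observe()
H=plane(d,[275,118.2],.1893)[0]; lo=plane(d,[275,116],.1653)[0]
print('hole',H.round(4),'edges',plane(d,[[247.5,118.2],[302.5,118.2],[275,90],[275,146.5]],.1893).round(4).tolist())
for uv,z in(([268.7,109.7],.089),([269.2,108.5],.06),([269.2,108.5],.075)): print(z,plane(d,uv,z)[0].round(4))
Rm=R.from_rotvec(s['ee_rot']).as_matrix(); P=plane(d,[268.7,109.7],.089)[0]
print('pin-hole in tool axes',(Rm.T@(P-H)).round(4)); print('hole from TCP',(Rm.T@(H-s['position'])).round(4))
E
python3 togo.py 0.535 0.282 0.135 21.7
```

```text
hole [0.6051 0.3044 0.1893] edges [[0.6002, 0.3171, 0.1893], [0.6101, 0.2918, 0.1893], [0.6176, 0.3093, 0.1893], [0.5921, 0.2993, 0.1893]]
0.089 [0.6041 0.309  0.089 ]
0.06 [0.6041 0.309  0.06  ]
0.075 [0.6046 0.309  0.075 ]
pin-hole in tool axes [ 0.1003  0.0007 -0.0046]
hole from TCP [0.011  0.0736 0.0015]
t 7.50 pos [0.5361 0.2789 0.2003] toolx [ 0. -0. -1.] tooly [ 0.93   0.366 -0.   ] toolz [ 0.366 -0.93   0.   ]
shift [ 0.0653  0.0001 -0.0034] turn about tool x -0.0036 deg -0.21 j [-0.34  0.45 -0.32  1.64  0.16  1.08 -1.9 ] F [-0.2   0.17 -5.77] w 0.257
```

Pin relative to hole in tool axes is y +0.7 mm and z −4.6 mm, which agrees with the pose-based estimate of (0.1, −3.4). I'll correct by −4 mm while lowering to just above the pins.

move_arm(
  steps="0.005 0.0003 -0.004 -0.004 255;0.015 0.0003 -0.004 -0.004 255;0.028 0.0003 -0.004 -0.004 255;0.042 0.0003 -0.004 -0.004 255;0.053 0.0003 -0.004 -0.004 255;0.06 0.0003 -0.004 -0.004 255;0.063 0.0003 -0.004 -0.004 255;0.063 0.0003 -0.004 -0.004 255;0.063 0.0003 -0.004 -0.004 255;0.063 0.0003 -0.004 -0.004 255",
)

```text
clock: 8.33
position: [0.5354, 0.2837, 0.1379]
ee_rot: [0.926, 1.365, -0.924]
force: [-0.9, 0.5, -4.9]
width: 0.258
```

```bash
python3 togo.py 0.535 0.282 0.075 21.7
python3 - <<'E'
from meas import *
d=grab('wrist','wrist4')
cv2.imwrite('pics/c4.png',cv2.resize(d['img'][80:155,235:315],(800,750),interpolation=2))
e=grab('side','side4'); f=grab('scene','scene4')
cv2.imwrite('pics/s4.png',np.hstack([cv2.resize(e['img'][200:340,150:300],(400,373)),cv2.resize(f['img'][80:230,300:450],(373,373))]))
E
```

```text
t 8.33 pos [0.5354 0.2837 0.1379] toolx [ 0.001  0.001 -1.   ] tooly [0.929 0.371 0.001] toolz [ 0.371 -0.929 -0.   ]
shift [ 0.0629 -0.0011  0.0014] turn about tool x 0.001 deg 0.06 j [-0.36  0.51 -0.31  1.71  0.19  0.95 -1.93] F [-0.87  0.5  -4.85] w 0.258
```

View pics/c4.png

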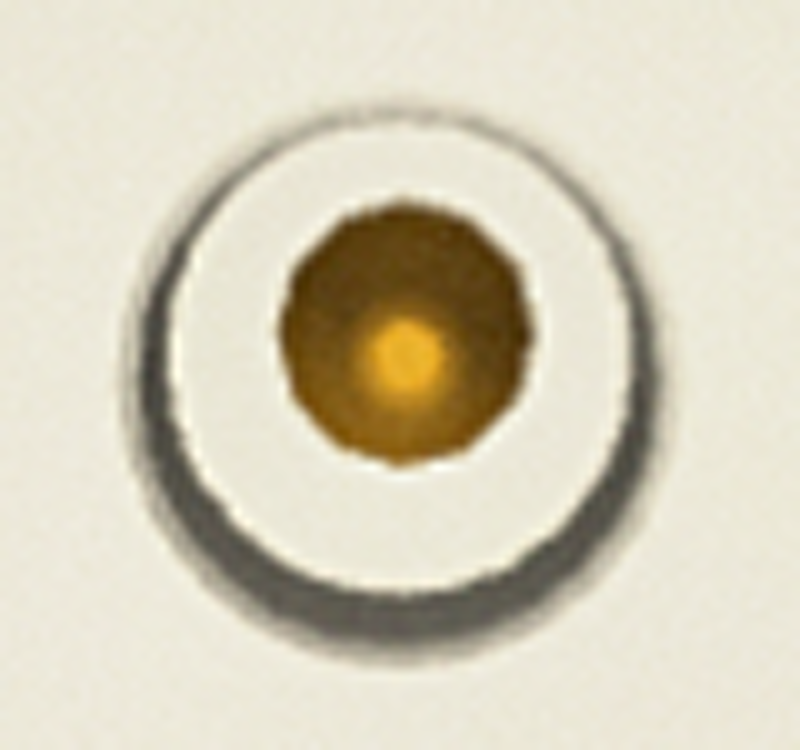

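View pics/s4.png

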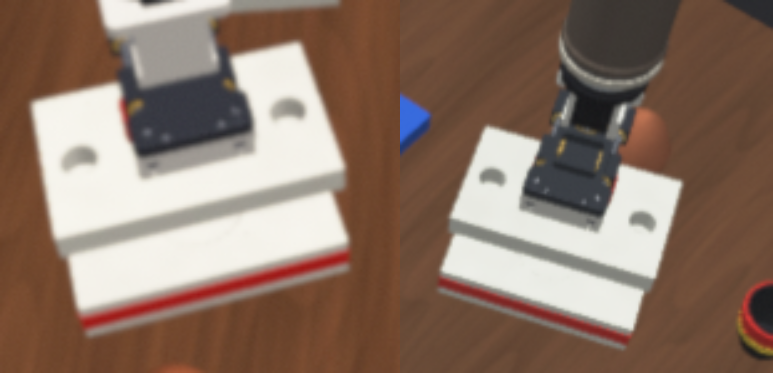

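Pin tip is at (275.5,115.5) and hole centre at (275,118.2), so it's laterally centred. Next I'll compute the longitudinal residual.

```bash
python3 - <<'E'
from meas import *
d=load('wrist4'); s=arm.observe(); Rm=R.from_rotvec(s['ee_rot']).as_matrix()
H=plane(d,[275,118.2],s['position'][2]-.011)[0]
for uv,z in (([275.5,115.5],.089),([275.4,113.3],.06)):
    P=plane(d,uv,z)[0]; print(H.round(4),P.round(4),(Rm.T@(P-H)).round(4))
E
python3 togo.py 0.535 0.282 0.075 21.7
```

```text
[0.6043 0.3097 0.1268] [0.604  0.3092 0.089 ] [ 0.0378 -0.0006  0.0004]
[0.6043 0.3097 0.1268] [0.6041 0.3091 0.06  ] [ 0.0668 -0.0006  0.0005]
t 8.48 pos [0.5353 0.2835 0.1378] toolx [ 0.001  0.    -1.   ] tooly [0.929 0.371 0.001] toolz [ 0.371 -0.929 -0.   ]
shift [ 0.0628 -0.0009  0.0013] turn about tool x 0.0009 deg 0.05 j [-0.36  0.51 -0.31  1.71  0.19  0.95 -1.93] F [-0.15  0.09 -4.96] w 0.262
```

Residual is under 1 mm. I'll lower onto the pins.

move_arm(
  steps="0.004 -0.0007 0.0006 0 255;0.01 -0.0007 0.0006 0 255;0.017 -0.0007 0.0006 0 255;0.024 -0.0007 0.0006 0 255;0.031 -0.0007 0.0006 0 255;0.038 -0.0007 0.0006 0 255;0.044 -0.0007 0.0006 0 255;0.049 -0.0007 0.0006 0 255;0.052 -0.0007 0.0006 0 255;0.054 -0.0007 0.0006 0 255",
)

```text
clock: 9.32
position: [0.5344, 0.2824, 0.0826]
ee_rot: [0.925, 1.366, -0.926]
force: [0.4, -0.2, -4.2]
width: 0.257
```

```bash
python3 togo.py 0.535 0.282 0.075 21.7
```

```text
t 9.32 pos [0.5344 0.2824 0.0826] toolx [-0.001 -0.    -1.   ] tooly [ 0.929  0.371 -0.001] toolz [ 0.371 -0.929  0.   ]
shift [0.0076 0.0004 0.0006] turn about tool x 0.001 deg 0.06 j [-0.37  0.57 -0.3   1.76  0.21  0.84 -1.96] F [ 0.45 -0.17 -4.25] w 0.257
```

move_arm(
  steps="0.001 0 0 0 255;0.002 0 0 0 255;0.003 0 0 0 255;0.004 0 0 0 255;0.005 0 0 0 255;0.0058 0 0 0 255;0.0064 0 0 0 255;0.007 0 0 0 255;0.007 0 0 0 255;0.007 0 0 0 255",
)

```text
clock: 10.15
position: [0.5345, 0.2825, 0.0762]
ee_rot: [0.925, 1.365, -0.925]
force: [-0.1, 0.4, -5.3]
width: 0.254
```

```bash
python3 togo.py 0.535 0.282 0.075 21.7
```

```text
t 10.15 pos [0.5345 0.2825 0.0762] toolx [-0. -0. -1.] tooly [ 0.929  0.371 -0.   ] toolz [ 0.371 -0.929  0.   ]
shift [0.0012 0.0002 0.0007] turn about tool x 0.001 deg 0.06 j [-0.37  0.58 -0.3   1.76  0.22  0.83 -1.96] F [-0.06  0.41 -5.35] w 0.254
```

move_arm(
  steps="0.0005 0 0 0 255;0.001 0 0 0 255;0.0015 0 0 0 255;0.002 0 0 0 255;0.002 0 0 0 255;0.002 0 0 0 255",
)

```text
clock: 10.65
position: [0.5346, 0.2826, 0.0752]
ee_rot: [0.925, 1.365, -0.925]
force: [-3.4, -3.4, 5.5]
width: 0.261
```

```bash
python3 togo.py 0.535 0.282 0.075 21.7
```

```text
t 10.65 pos [0.5346 0.2826 0.0752] toolx [ 0.001  0.    -1.   ] tooly [0.929 0.371 0.001] toolz [ 0.371 -0.929  0.   ]
shift [0.0002 0.0001 0.0007] turn about tool x 0.0009 deg 0.05 j [-0.37  0.58 -0.29  1.77  0.22  0.83 -1.96] F [-3.43 -3.43  5.54] w 0.261
```

The force rose by about 11 N at TCP z 0.0752, where 0.075 was expected, so the plate is seated. I'll release and then rise.

move_arm(
  steps="0 0 0 0 230;0 0 0 0 180;0 0 0 0 120;0 0 0 0 60;0 0 0 0 0;0 0 0 0 0;0 0 0 0 0;0 0 0 0 0;0 0 0 0 0;0 0 0 0 0",
)

```text
clock: 11.48
position: [0.5346, 0.2825, 0.0742]
ee_rot: [0.925, 1.365, -0.925]
force: [-0.1, 0.2, -0.4]
width: 0.825
```

move_arm(
  steps="0 0 0 0 0;0 0 0 0 0;0 0 0 0 0;0 0 0 0 0",
)

```text
clock: 11.82
position: [0.5346, 0.2825, 0.0742]
ee_rot: [0.925, 1.365, -0.925]
force: [0.1, -0.3, 0.1]
width: 1.0
```

move_arm(
  steps="-0.005 0 0 0 0;-0.015 0 0 0 0;-0.03 0 0 0 0;-0.05 0 0 0 0;-0.075 0 0 0 0;-0.1 0 0 0 0;-0.125 0 0 0 0;-0.145 0 0 0 0;-0.155 0 0 0 0;-0.155 0 0 0 0",
)

```text
clock: 12.65
position: [0.5357, 0.2834, 0.2324]
ee_rot: [0.929, 1.363, -0.921]
force: [0.3, -0.2, -0.7]
width: 0.998
```

move_arm(
  steps="0 -0.01 0 0 0;0 -0.03 0 0 0;0 -0.055 0 0 0;0 -0.08 0 0 0;0 -0.1 0 0 0;0 -0.11 0 0 0;0 -0.115 0 0 0;0 -0.115 0 0 0;0 -0.115 0 0 0;0 -0.115 0 0 0",
)

```text
clock: 13.48
position: [0.4286, 0.2402, 0.229]
ee_rot: [0.926, 1.365, -0.925]
force: [0.3, -0.4, 0.3]
width: 1.001
```

Run:
```python
from meas import *
e=grab('side','side5'); f=grab('scene','scene5'); g=grab('wrist','wrist5')
cv2.imwrite('pics/f5.png',np.vstack([cv2.resize(np.hstack([e['img'],f['img']]),(800,300)),cv2.resize(np.hstack([g['img'],e['img'][190:330,150:337].repeat(3,0).repeat(3,1)[:420,:560]]),(800,300))]))
for t,q in(('scene',f),('side',e),('wrist',g)):
    w=white(q); ys,xs=np.nonzero(w); P=depth(q,np.c_[xs,ys]); k=(abs(P[:,2]-.064)<.006)&(np.hypot(P[:,0]-.535,P[:,1]-.28)<.14)
    m=np.zeros_like(w); m[ys[k],xs[k]]=255; m=cv2.morphologyEx(m,cv2.MORPH_OPEN,np.ones((3,3)))
    pts=np.argwhere(m)[:,::-1]; print(t,'top z',np.median(P[k,2]).round(4),rect(plane(q,pts,.064)))
    # plane fit for tilt
    Q=P[k]; A=np.c_[Q[:,:2],np.ones(len(Q))]; print('  tilt deg',np.degrees(np.linalg.lstsq(A,Q[:,2],rcond=None)[0][:2]).round(2))
s=arm.observe(); print(s['clock'],s['force'].round(2),s['position'].round(3))
```

```text
scene top z 0.064 (array([534.6, 279.7]), array([199.5, 124.2]), 21.72)
  tilt deg [-0.01  0.07]
side top z 0.064 (array([534.3, 283.2]), array([200.2, 125.4]), 21.72)
  tilt deg [-0.01 -0.34]
wrist top z 0.0645 (array([512.3, 272.4]), array([153.8, 120.8]), 21.7)
  tilt deg [ 0.03 -0.04]
13.6333 [0.43 0.13 0.06] [0.428 0.24  0.229]
```

View pics/f5.png

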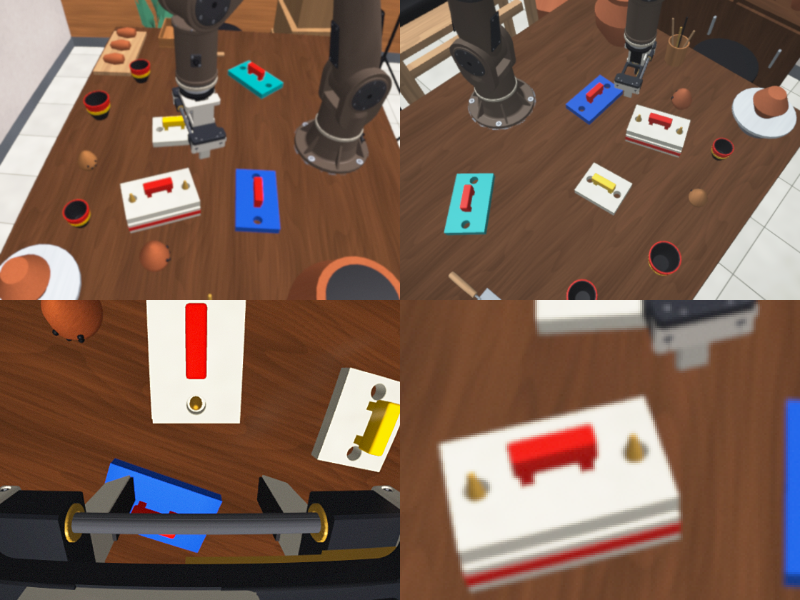

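The pictures show the red-handled plate flat on the red-banded base. Both pins come through its holes, and the gripper is well clear. The flute and the yellow-handled plate look unmoved.

```bash
python3 -c "
from cell import arm
print(arm.sign_off())"
```

```text
the job is handed in; nothing more can be done
None
```

The mould is closed: I put the red-handled white top half on the red-banded base, with both brass pins through its holes, let go and handed the job in. No verdict is reported. The last pictures were taken at about 13.5 s of the 51 s allowed.

- **Seating:** the plate's top measured 64 to 64.5 mm in all three views (64 mm expected when seated). As I lowered it, contact came at tool height 75.2 mm, where I expected 75 mm.
- **Alignment:** the plate's heading is 21.7°, against 21.6 to 21.9° measured for the base. Tilt is under 0.4° and the centre is within about 3 mm. The scene and side views differ by 3.5 mm in y because their masks include part of the plate's side face. The wrist view saw only part of the plate, so its centre reading doesn't count.
- **Grip and surroundings:** after I let go, the force reading was about zero and the gripper was well clear. By eye, the flute and the yellow-handled plate had not moved; I did not measure them.

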